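Tighten the nut at the bottom of the bearing housing with the long socket

TASK

Take the long T-handled socket out of its stand, lower it into the deep bore of the bearing housing, feel for the hexagon nut at the bottom and let the socket drop right home over it. Then turn the nut clockwise until it is up against its seat and tighten it to about 0.4 N m (at least 0.3, not over 0.6), working gently: press on the nut with no more than 20 N, so that the spring beneath it is not squashed. Leave the socket standing on the tightened nut and do not disturb the other things on the table.

Things in the scene. Friction and masses are not known exactly. Their poses are not given: they have to be found in the camera images.
- tool_grip (a point): Centre of the T handle of the long socket tool, half-way up the handle; the point to grasp. The handle is a black bar 84 mm long (along this point's own y), 14 mm thick (x) and 26 mm high (z). The tool stands upright (z up) in its stand; the socket's mouth is 164 mm below this point, on the same axis.
- socket_tool: The same tool: T handle on a steel extension 16 mm across (12 mm just under the handle), with a round steel socket 55.5 mm across and 36 mm high at its foot and a guide collar 55.5 mm across, 58 to 72 mm above the mouth; 177 mm long in all, about 0.5 kg. Origin at the centre of the socket's open lower end, axes as at the grip.
- socket_mouth (a point): Centre of the open lower end of the socket (z up along the tool). Inside is a hexagonal recess, 42.5 mm across flats and 12 mm deep; two of its flats face the tool's own x and -x, so it repeats every 60 degrees.
- housing: Bearing housing, fixed to the table: a grey-painted upright barrel, 84 mm across and 112 mm high, on a square 94 mm flange; origin at the centre of its underside, z up. A round bore 57 mm across, about 0.8 mm wider all round than the socket, runs down its axis to the nut. The housing's yaw says nothing of the nut's.
- bore_mouth (a point): Centre of the upper rim of the bore, 112 mm above the housing's origin. The mouth is chamfered: 75 mm across at the rim, 57 mm from 10 mm below it.
- nut_top (a point): Centre of the flat top of the hexagon nut (40 mm across flats) at the bottom of the bore, 75 mm below the rim; it sinks when pressed but does not show how the nut's flats point. That must be felt: press lightly and turn (up to 60 degrees, more if the nut is dragged along) until the socket drops; fully home its mouth is 12 mm below this point. Play on the nut: about 6 degrees either way.
- wave_spring (a joint): How far the nut is pressed down on the wave spring beneath it, m. It gives after about 3.5 N and then 1 mm for every 4 N; flat at 6 mm. Pressing it more than 4.5 mm (about 21 N) is too hard.
- lock_ring (a joint): Winding of the lock ring under the nut, rad, clockwise from above. The nut turns clockwise easily (0.06 N m) for 0.25 to 0.8 rad, then meets the ring. This reads 0 until then; it starts at 0.22 N m and takes 1.5 N m per rad more: 0.05 rad at 0.3 N m, 0.12 at 0.4, 0.25 at 0.6 while it is turned (at rest some 0.1 N m less is felt). Let go, it stays wound up to about 0.14 rad.
- stand: Tool stand fixed to the table: a dark disc 94 mm across with a grey plastic cup, 76 mm outside, 48 mm high, its floor 10 mm above the table, in which the tool stands with about 4 mm of play all round; origin at the centre of its underside.
- bearing: Bystander: ball bearing lying flat, 32 mm across, 10 mm high; origin under its middle.
- coupling_hub: Bystander: half of a jaw coupling, 32x30x28 mm, jaws up; origin under its middle.
- weight_200: Bystander: knobbed cylindrical weight, 32 mm across, 42 mm high; origin under its middle.
- insulating_tape: Bystander: roll of tape lying flat, 62 mm across, 19 mm high; origin under its middle.
- solder_reel: Bystander: reel of solder wire, 52 mm across, 40 mm high, standing on a flange; origin under its middle.
- screwdriver: Bystander: screwdriver lying flat, 193 mm long, 30 mm thick; origin under its middle.

How it is judged:
By the outcome, as a careful person would: the job done as asked, in the order asked, and still so for the second after the job is handed in, with the robot touching nothing.
It also fails if it takes over 72 s, if anything falls off the work surface, if the arm or the gripper's body presses on something with over 40 N, if the wrist force passes 120 N, or if a joint passes its speed limit or range.

ROBOT

A 7-joint arm with a two-finger parallel gripper is mounted at the origin on a cart in front of the work surface, level with it; the furniture and walls round the work are solid. World frame = base frame: x ahead of the robot, y to its left, z up, the work surface at z = 0. Lengths are in mm, angles in rad, forces in N, time in s.
With the tool pointing down it reaches from about 350 to 900 mm from the base axis. Payload 19.9 kg.
Tool frame: the origin (TCP) lies at the very end of the fingers, on their centre line; the grasp point (between the pads) lies 19 mm behind it (env.hold_point_z is the distance from the TCP to the grasp point, in mm); z points along the fingers, y is the line along which they close (so a half turn about z gives the same grasp; the last joint's range is limited). The gripper opens to 85 mm and grips with 20 to 120 N. Pads are 22 mm wide; open, the fingers measure 114 mm over their backs; the gripper's body (76 mm by 85 mm) begins 54 mm behind the grasp point. The pads swing forward as they close: fully open they stand 13 mm farther back than shut.
Start: joints at [-1.187, 0.417, -0.01, 1.614, 0.005, 1.111, -0.053], TCP at [258.143, 569.178, 231.26] pointing down, gripper open.
Joint ranges: [-2.81, 2.81], [-0.39, 2.02], [-1.27, 1.25], [0.06, 2.57], [-1.19, 4.33], [0.19, 2], [-2.82, 2.82]. Speed limits (rad/s): [1.89, 1.89, 2.39, 2.39, 3.01, 3.01, 3.01].

INTERFACE

Orientations are given as a unit quaternion [w, x, y, z].
In Python, from bench import env gives the robot as it stands. Calls block until the motion is done:
- env.move_pose(position, orientation): joint-space move of the TCP to a pose.
- env.move_l(position, ori=None, max_speed=150, contact_N=None): straight line of the TCP; ori=None keeps the orientation; max_speed is the mean speed in mm/s. With contact_N (N) it stops when the force on the tool has changed by that much, and returns True; else False.
- env.move_joints(angles): joint-space move.
- env.let_go() and env.grab(newtons=None): open the fingers fully, or close them until they stop; newtons is the grip in N (None keeps the last).
- env.dwell(seconds).
- env.inverse_kinematics(position, orientation): joint angles nearest the present ones, or None.
- env.snapshot(name): name is "side" or "top"; returns a dict with "image" (420x560x3 uint8, blue, green, red), "vertical_fov" (degrees; the focal length in pixels is half the picture's height over the tangent of half this angle, whatever the lens; pixels are square), "cx", "cy" (the principal point, pixels), "world_from_camera" (4x4, takes a point from camera to world coordinates). Camera axes: x right, y up, looking along -z (the intrinsics and any distortion apply to the point x, -y, -z); pixel columns grow to the right and rows downward; lengths in mm; the calibration is good to about 2 mm. A picture is of the moment at which its call begins. There is no depth.
A pose or a line that the arm cannot do raises env.IKError and nothing moves.
- env.job_done(): hands the job in; it is judged then, once.
Readings, each from a call of its own:
- env.get_time_s(): time.
- env.get_joints(): joint angles.
- env.get_joint_velocities(): joint speeds.
- env.get_joint_efforts(): joint torques, N m.
- env.get_tcp_pos(): TCP position.
- env.get_ee_rot(): TCP orientation.
- env.get_force(): force on the tool from outside, world axes, zero at the start.
- env.get_wrist_torque(): the same for the moment, N m.
- env.get_grip_width(): finger opening in mm.
- env.get_grasp_force(): force on a finger pad.
Only numpy, scipy, OpenCV 4.12 (cv2) and the standard library are available. Lean on these libraries where they do the work, as an engineer would, in place of code of your own. Each camera call takes 0.05 s, during which the arm holds its last target. There are 200 camera calls.

## Working session

There is one attempt and no reset: what is moved stays moved. The work goes in short steps, each a Python script; the robot and the scene stay as the last script left them, time stands still between calls to the robot, and variables do not carry over. Pictures are saved under pics/ and viewed, at most 10 in all, crops included, and the job is handed in when it is done.

```bash
ls; mkdir -p pics
python3 - <<'E'
from bench import env
import cv2,numpy as np
np.set_printoptions(precision=4,suppress=True)
for n in("top","side"):
    s=env.snapshot(n); cv2.imwrite(f"pics/{n}0.png",s["image"]); print({k:v for k,v in s.items() if k!="image"})
print(env.get_ee_rot(),env.get_time_s(),env.hold_point_z,env.get_force())
E
```

```text
pics
{'vertical_fov': 56.20514856323005, 'cx': 277.1973788665524, 'cy': 213.9159831641868, 'world_from_camera': array([[   0.0153,    0.9848,   -0.173 ,  279.1162],
       [  -0.9996,    0.019 ,    0.0198,   24.6613],
       [   0.0228,    0.1727,    0.9847, 1350.5307],
       [   0.    ,    0.    ,    0.    ,    1.    ]])}
{'vertical_fov': 45.7417863685241, 'cx': 275.7790529256971, 'cy': 210.4467980034607, 'world_from_camera': array([[   0.4984,    0.7119,   -0.4948, -174.7781],
       [  -0.8668,    0.4189,   -0.2704, -348.5897],
       [   0.0148,    0.5637,    0.8259, 1251.9993],
       [   0.    ,    0.    ,    0.    ,    1.    ]])}
[-0.0001  0.2113  0.9774 -0.0005] 0.1 18.700000000000003 [ 0.1532 -0.5769 -0.15  ]
```

View pics/top0.png

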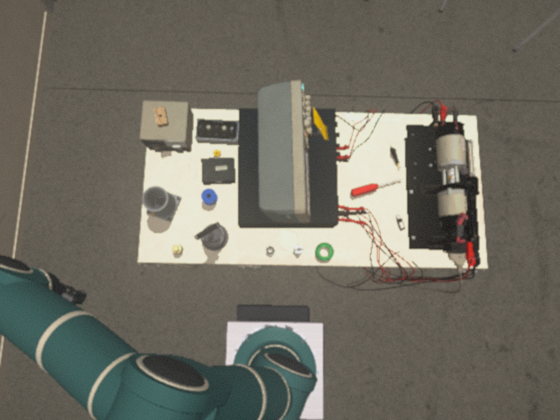

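View pics/side0.png

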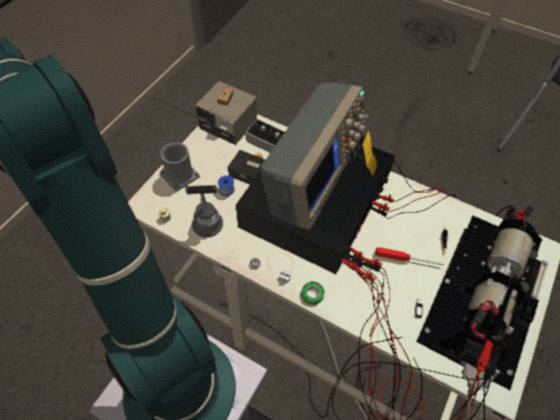

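The top view shows the housing near pixel (157,202) and the tool in its stand near (211,236). In the side view they are near (177,163) and (204,205). I'll enlarge both areas.

Run:
```python
import cv2,numpy as np
t=cv2.imread("pics/top0.png")[180:260,135:235]; s=cv2.imread("pics/side0.png")[135:245,145:245]
def up(a,k):return cv2.convertScaleAbs(cv2.resize(a,None,fx=k,fy=k,interpolation=cv2.INTER_CUBIC),alpha=1.5,beta=10)
cv2.imwrite("pics/c1.png",np.hstack([cv2.copyMakeBorder(up(t,4),0,110,0,0,cv2.BORDER_CONSTANT),cv2.copyMakeBorder(up(s,3.9),0,1,0,0,cv2.BORDER_CONSTANT)]) if 0 else 0*t)
a=up(t,4);b=up(s,4);a=cv2.copyMakeBorder(a,0,b.shape[0]-a.shape[0],0,0,cv2.BORDER_CONSTANT)
cv2.imwrite("pics/c1.png",np.hstack([a,b]))
```

```text
(no output)
```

View pics/c1.png

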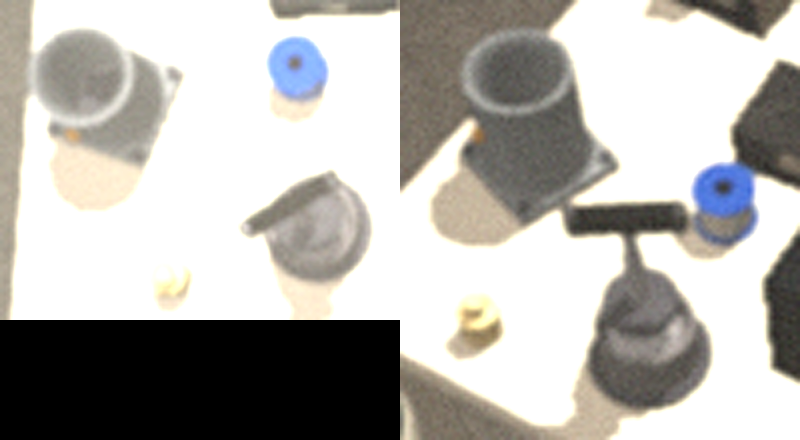

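The crop shows the bore rim centre at about top (155.5,199.0) and side (174.3,152.5). The T handle runs top (197.5,236)–(218.3,225), with its side-view ends at (187,189) and (217,189). I'll triangulate these and check them against the known heights.

```bash
cat > h.py <<'E'
import numpy as np,cv2
from bench import env
from scipy.spatial.transform import Rotation as R
C={"top":(56.20514856323005,277.1973788665524,213.9159831641868,np.array([[.0153,.9848,-.173,279.1162],[-.9996,.019,.0198,24.6613],[.0228,.1727,.9847,1350.5307]])),
"side":(45.7417863685241,275.7790529256971,210.4467980034607,np.array([[.4984,.7119,-.4948,-174.7781],[-.8668,.4189,-.2704,-348.5897],[.0148,.5637,.8259,1251.9993]]))}
def ray(n,u,v):
    f,cx,cy,T=C[n]; f=210/np.tan(np.radians(f/2))
    d=T[:,:3]@np.array([(u-cx)/f,-(v-cy)/f,-1]); return T[:,3],d/np.linalg.norm(d)
def plane(n,u,v,z):
    o,d=ray(n,u,v); return o+d*(z-o[2])/d[2]
def tri(a,b):
    (o,d),(p,e)=ray("top",*a),ray("side",*b)
    s=np.linalg.lstsq(np.c_[d,-e],p-o,rcond=None)[0]; x,y=o+s[0]*d,p+s[1]*e
    return (x+y)/2,np.linalg.norm(x-y)
E
python3 - <<'E'
from h import *
np.set_printoptions(precision=1,suppress=True)
print("bore",tri((155.5,199),(174.25,152.5)),plane("top",155.5,199,112),plane("side",174.25,152.5,112))
print("handle",tri((207.9,230.5),(202,188.5)))
print("ends top z187",plane("top",197.5,236,187),plane("top",218.3,225,187))
print("ends side z180",plane("side",187,189.25,178),plane("side",217,189.25,178))
# blob checks: tape (green), and stand silhouette
for n in("top","side"):
    im=cv2.imread(f"pics/{n}0.png"); hsv=cv2.cvtColor(im,cv2.COLOR_BGR2HSV)
    for nm,lo,hi in(("green",(45,100,40),(80,255,255)),("blue",(105,120,60),(125,255,255))):
        k,_,st,c=cv2.connectedComponentsWithStats(cv2.inRange(hsv,lo,hi)); i=1+np.argmax(st[1:,4]); print(n,nm,c[i],st[i],plane(n,*c[i],10 if nm=="green" else 30))
    # dark components on white table in roi
    g=cv2.GaussianBlur(cv2.cvtColor(im,cv2.COLOR_BGR2GRAY),(3,3),0)
    x0,y0,x1,y1=(196,218,232,252) if n=="top" else (184,180,224,240)
    m=(g[y0:y1,x0:x1]<45).astype(np.uint8)
    print(n,"handle dark",[ (round(r[0][0]+x0,1),round(r[0][1]+y0,1),np.round(r[1],1),round(r[2],1)) for c in cv2.findContours(m,0,1)[0] if cv2.contourArea(c)>15 for r in [cv2.minAreaRect(c)]])
    x0,y0,x1,y1=(140,182,172,216) if n=="top" else (158,138,192,168)
    print(np.array2string(g[y0:y1:2,x0:x1:2]) if 0 else "")
E
```

```text
bore (array([536.6, 390.5, 112.7]), np.float64(2.849988437439067)) [537.6 389.6 112. ] [536.2 392.1 112. ]
handle (array([430.1, 208.3, 178.8]), np.float64(1.6995372785192064))
ends top z187 [412.6 236.3 187. ] [446.6 176.3 187. ]
ends side z180 [407.6 242.5 178. ] [448.3 173.4 178. ]
top green [324.  251.5] [316 244  17  16  91] [ 387.6 -164.    10. ]
top blue [208.6 195.8] [203 190  13  13 110] [569.4 234.   30. ]
top handle dark []

side green [312.5 293. ] [302 282  22  21 191] [ 384.4 -163.2   10. ]
side blue [330.2 166.8] [310 138  29  73 225] [790.  -13.8  30. ]
side handle dark [(201.0, 189.5, array([ 5., 26.]), 90.0)]
```

Both views agree: bore mouth at (537,391,112) and handle at (430,208), about 175 high, with its long axis at about -60°. Next I'll approach and grasp.

```bash
cat >> h.py <<'E'
def ori(a): # tool down, closing axis (tool y) at world angle a (deg)
    a=np.radians(a); y=np.array([np.cos(a),np.sin(a),0]); z=np.array([0,0,-1.])
    q=R.from_matrix(np.c_[np.cross(y,z),y,z]).as_quat(); return [q[3],*q[:3]]
def st(*m):
    print(*m,"t%.1f"%env.get_time_s(),"p",np.round(env.get_tcp_pos(),1),"F",np.round(env.get_force(),1),"M",np.round(env.get_wrist_torque(),2),"j7 %.2f"%env.get_joints()[6],"w%.1f"%env.get_grip_width(),flush=True)
E
python3 - <<'E'
from h import *
st()
for a in(30,210):
    q=env.inverse_kinematics([430,208,155],ori(a)); print(a,None if q is None else np.round(q,2))
for a in range(-150,200,30):
    q=env.inverse_kinematics([537,391,180],ori(a)); print(a,None if q is None else np.round(q,2))
env.move_pose([430,208,225],ori(30)); st("above")
print(env.move_l([430,208,155],contact_N=6,max_speed=80)); st("down")
env.grab(60); st("grab")
E
```

```text
t0.1 p [258.  568.9 230.7] F [ 0.2 -0.6 -0.1] M [ 0.02 -0.03  0.01] j7 -0.05 w85.7
30 [-0.77  0.26  0.29  2.05 -0.1   0.84  0.1 ]
210 [-1.4   0.45  1.09  2.07 -0.5   0.92 -2.65]
-150 [-0.4   0.56 -0.39  1.54  0.23  1.08  2.82]
-120 [-1.35  0.8   1.08  1.58 -0.74  1.22 -2.22]
-90 [-1.08  0.6   0.59  1.57 -0.37  1.08 -1.97]
-60 [-1.02  0.58  0.49  1.57 -0.3   1.07 -1.5 ]
-30 [-0.95  0.56  0.39  1.57 -0.24  1.06 -1.02]
0 [-0.88  0.55  0.3   1.56 -0.18  1.06 -0.54]
30 [-0.82  0.54  0.2   1.56 -0.12  1.05 -0.06]
60 [-0.75  0.54  0.11  1.56 -0.06  1.05  0.42]
90 [-0.69  0.53  0.02  1.56 -0.01  1.05  0.9 ]
120 [-0.62  0.54 -0.08  1.55  0.05  1.05  1.38]
150 [-0.55  0.54 -0.18  1.55  0.11  1.06  1.86]
180 [-0.48  0.55 -0.28  1.55  0.17  1.07  2.34]
above t1.6 p [429.8 209.4 225. ] F [0.5 0.5 0.3] M [-0.05  0.06  0.01] j7 0.06 w85.6
False
down t2.6 p [430.3 208.1 155.4] F [ 0.6  0.1 -0.4] M [ 0.02 -0.    0.03] j7 0.10 w85.6
grab t3.3 p [430.2 208.1 155.1] F [1.3 0.  0.7] M [ 0.07 -0.3  -0.08] j7 0.10 w13.1
```

Run:
```python
from h import *
env.move_l([430,208,290],max_speed=120); st("lift")
env.move_pose([537,391,300],ori(120)); st("over")
s=env.snapshot("side"); cv2.imwrite("pics/s1.png",cv2.convertScaleAbs(cv2.resize(s["image"][40:250,100:300],None,fx=2.5,fy=2.5,interpolation=2),alpha=1.4))
s=env.snapshot("top"); cv2.imwrite("pics/t1.png",s["image"])
```

```text
lift t4.5 p [429.7 207.8 289.3] F [-0.4  1.  -5.5] M [-0.04 -0.04 -0.03] j7 0.04 w13.3
over t5.9 p [536.9 390.5 299.8] F [-0.6 -0.3 -4.6] M [-0.03 -0.03 -0.01] j7 1.45 w12.8
```

View pics/s1.png

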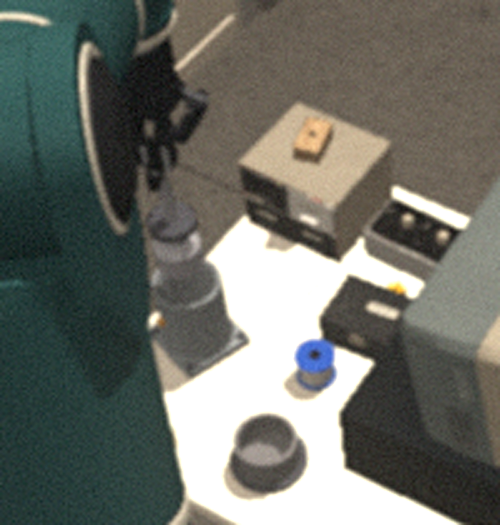

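The socket hangs upright over the barrel, and the empty cup and the other items are undisturbed. I'll lower it with force-guided centring.

```bash
cat >> h.py <<'E'
def insert(xy,z,zend,a,step=4,k=0.12,flim=6,tmax=14,speed=60):
    xy=np.array(xy,float); base=-4.8; t0=env.get_time_s(); n=0
    while env.get_time_s()-t0<tmax:
        env.move_l([*xy,z],ori(a),max_speed=speed)
        F=np.mean([env.get_force() for _ in range(3)],axis=0); fz=F[2]-base; fl=np.hypot(F[0],F[1])
        n+=1
        if n%3==0 or fz>flim: print("t%.1f z%.1f zr%.1f xy %s F %s M %s"%(env.get_time_s(),z,env.get_tcp_pos()[2],np.round(xy,1),np.round(F,1),np.round(env.get_wrist_torque(),2)),flush=True)
        if fl>1.5: xy+=np.clip(k*F[:2],-1,1)
        if fz<flim:
            if z<=zend: break
            z=max(zend,z-(step if fl<6 else step/2))
        elif fz>flim+8: z+=1
    return xy,z
E
python3 - <<'E'
from h import *
env.move_l([537,391,262],ori(120),max_speed=100); st()
xy,z=insert([537,391],260,225,120); print(xy,z); st()
E
```

```text
t6.5 p [537.1 391.1 262.3] F [-0.6  0.2 -5. ] M [ 0.01 -0.02 -0.03] j7 1.45 w12.9
t7.2 z252.0 zr251.6 xy [537. 391.] F [-0.   0.1 -5.7] M [ 0.02 -0.04 -0.03]
t8.0 z240.0 zr239.5 xy [537.6 391.4] F [ 3.1  2.7 -6.4] M [ 0.83 -0.94 -0.02]
t8.7 z228.0 zr227.5 xy [538.6 392.2] F [ 2.8  2.  -6.4] M [ 0.94 -1.06 -0.09]
[539.26304827 392.7731995 ] 225
t9.0 p [538.8 392.3 224.6] F [ 3.   2.8 -6.2] M [ 0.69 -0.81 -0.03] j7 1.46 w13.4
```

Run:
```python
from h import *
xy,z=insert([539.3,392.8],222,190,120,k=0.2); print(xy,z); st()
```

```text
t9.7 z214.0 zr213.6 xy [539.7 393.2] F [ 0.5  0.9 -4.6] M [ 0.22 -0.29 -0.03]
t10.5 z202.0 zr201.7 xy [539.7 393.2] F [ 0.4  0.5 -5.3] M [ 0.09 -0.12 -0.02]
t11.2 z190.0 zr189.7 xy [539.7 393.2] F [ 0.5  0.9 -5. ] M [ 0.15 -0.08  0.04]
[539.65206362 393.18362635] 190
t11.2 p [539.5 393.1 189.7] F [ 0.5  0.9 -5. ] M [ 0.15 -0.08  0.04] j7 1.46 w13.0
```

```bash
cat >> h.py <<'E'
def rd(n=4):
    return np.mean([np.r_[env.get_force(),env.get_wrist_torque()] for _ in range(n)],axis=0)
E
python3 - <<'E'
from h import *
xy=np.array([539.65,393.2]); a=120; z=190
print(env.move_l([*xy,176],ori(a),max_speed=12,contact_N=4)); st("touch")
z=env.get_tcp_pos()[2]; z0=z; n=0
while env.get_time_s()<30 and a>30:
    a-=3; env.move_l([*xy,z],ori(a),max_speed=30)
    w=rd(); p=w[2]+4.9; n+=1
    print("t%.1f a%d z%.1f zr%.1f press %.1f F %s Mz %.3f"%(env.get_time_s(),a,z,env.get_tcp_pos()[2],p,np.round(w[:2],1),w[5]),flush=True)
    if np.hypot(*w[:2])>2: xy+=np.clip(.15*w[:2],-.4,.4)
    if p<4 : z-=.8 if p>2 else 1.5
    elif p>8: z-=-.5
    if z<z0-5: break
E
```

```text
True
touch t12.0 p [539.7 393.3 181. ] F [1.5 2.1 2.6] M [ 0.33 -0.41 -0.03] j7 1.46 w13.4
t12.2 a117 z181.0 zr181.2 press 6.8 F [0.9 1.4] Mz -0.030
t12.5 a114 z181.0 zr181.1 press 7.2 F [2.7 0.7] Mz -0.066
t12.7 a111 z181.0 zr181.0 press 6.9 F [-0.6 -0.1] Mz -0.102
t13.0 a108 z181.0 zr181.0 press 6.5 F [-0.1 -0.5] Mz -0.052
t13.2 a105 z181.0 zr181.0 press 6.5 F [ 0.6 -1. ] Mz -0.028
t13.5 a102 z181.0 zr181.0 press 7.5 F [ 0.7 -1. ] Mz -0.082
t13.7 a99 z181.0 zr181.0 press 8.0 F [ 0.2 -0.7] Mz -0.105
t14.0 a96 z181.0 zr181.0 press 7.0 F [ 0.2 -0.4] Mz -0.117
t14.2 a93 z181.0 zr181.0 press 7.6 F [ 0.4 -1.2] Mz -0.070
t14.5 a90 z181.0 zr181.0 press 6.9 F [ 0.7 -0.4] Mz -0.054
t14.7 a87 z181.0 zr181.0 press 5.9 F [ 0.8 -0.7] Mz -0.069
t15.0 a84 z181.0 zr181.0 press 6.7 F [ 0.4 -0.4] Mz -0.040
t15.2 a81 z181.0 zr181.0 press 6.2 F [ 2.  -1.2] Mz -0.070
t15.5 a78 z181.0 zr181.0 press 7.0 F [ 1.9 -1.2] Mz -0.046
t15.7 a75 z181.0 zr181.0 press 6.1 F [ 0.4 -0.7] Mz -0.008
t16.0 a72 z181.0 zr181.0 press 5.5 F [0.4 0.4] Mz 0.021
t16.2 a69 z181.0 zr180.5 press 0.5 F [ 1.2 -0.4] Mz -0.037
t16.5 a66 z179.5 zr179.0 press -1.4 F [-0.4 -0.9] Mz -0.003
t16.7 a63 z178.0 zr177.8 press -0.9 F [-0.  -1.9] Mz 0.004
t17.0 a60 z176.5 zr176.4 press -2.3 F [-0.6 -2.1] Mz 0.039
```

The socket dropped at about a=70°. Next I'll lower it home at the middle of the play.

Run:
```python
from h import *
xy=np.array([539.65,393.2]); a=64
env.move_l([*xy,176],ori(a),max_speed=40); st()
print(env.move_l([*xy,164],ori(a),max_speed=12,contact_N=6)); st("home?")
z=env.get_tcp_pos()[2]
print(z)
for i in range(4):
    w=rd(); print(np.round(w,2))
```

```text
t17.2 p [539.8 392.8 176. ] F [ 0.7 -4.5 -6.3] M [-1.1  -0.27  0.07] j7 0.58 w13.2
True
home? t17.9 p [540.  392.5 169.4] F [0.7 0.  1.1] M [-0.03 -0.37  0.01] j7 0.58 w13.0
169.44115608643216
[ 0.7   0.03  1.1  -0.03 -0.37  0.01]
[ 0.7   0.03  1.1  -0.03 -0.37  0.01]
[ 0.7   0.03  1.1  -0.03 -0.37  0.01]
[ 0.7   0.03  1.1  -0.03 -0.37  0.01]
```

```bash
cat >> h.py <<'E'
def avg(n=6):
    o=[]
    for _ in range(n): env.dwell(.02); o.append(np.r_[env.get_force(),env.get_wrist_torque()])
    return np.mean(o,axis=0)
E
python3 - <<'E'
from h import *
xy=np.array([539.7,393.0]); a=64; z=169.2
while env.get_time_s()<45 and a>-30:
    a-=3; env.move_l([*xy,z],ori(a),max_speed=30)
    w=avg(); p=w[2]+4.9
    print("t%.1f a%d z%.1f zr%.1f press %.1f F %s Mz %.3f"%(env.get_time_s(),a,z,env.get_tcp_pos()[2],p,np.round(w[:2],1),w[5]),flush=True)
    if np.hypot(*w[:2])>1.5: xy+=np.clip(.1*w[:2],-.3,.3)
    if p<4: z-=.3
    elif p>8: z+=.3
    if abs(w[5])>.15: break
E
```

```text
t18.2 a61 z169.2 zr169.5 press 7.8 F [ 1.6 -5. ] Mz -0.015
t18.6 a58 z169.2 zr169.3 press 7.8 F [ 1.5 -4.1] Mz -0.017
t18.9 a55 z169.2 zr169.2 press 7.0 F [ 0.6 -3.1] Mz -0.052
t19.2 a52 z169.2 zr169.2 press 7.1 F [-0.2 -2.3] Mz -0.037
t19.6 a49 z169.2 zr169.2 press 7.2 F [-0.9 -1.5] Mz -0.028
t19.9 a46 z169.2 zr169.2 press 7.1 F [-0.6 -1.3] Mz -0.016
t20.3 a43 z169.2 zr169.2 press 6.8 F [-1.2 -1.4] Mz -0.018
t20.6 a40 z169.2 zr169.2 press 7.0 F [-1.3 -0.9] Mz -0.025
t21.0 a37 z169.2 zr169.2 press 7.1 F [-1.1 -1. ] Mz -0.018
t21.4 a34 z169.2 zr169.2 press 7.2 F [-1.2 -1.1] Mz -0.045
t21.7 a31 z169.2 zr169.2 press 6.8 F [-1.3 -0.8] Mz 0.104
t22.1 a28 z169.2 zr169.2 press 6.8 F [-1.3 -0.7] Mz 0.188
```

Run:
```python
from h import *
xy=np.array([539.3,392.9]); z=169.2
for a in(27,26,25):
    env.move_l([*xy,z],ori(a),max_speed=10); m=env.get_wrist_torque()[2]; w=avg(10)
    print("t%.1f a%d zr%.1f press %.1f F %s Mz moving %.3f rest %.3f"%(env.get_time_s(),a,env.get_tcp_pos()[2],w[2]+4.9,np.round(w[:2],1),m,w[5]), np.degrees(R.from_quat(np.roll(env.get_ee_rot(),-1)).as_matrix()[:2,1]@[0,1]),flush=True)
```

```text
t22.5 a27 zr169.1 press 8.6 F [-1.6 -5.7] Mz moving 0.399 rest 0.406 25.98272143889114
t22.9 a26 zr169.1 press 8.3 F [-1.3 -5.4] Mz moving 0.417 rest 0.374 25.087720284794305
t23.4 a25 zr169.1 press 7.8 F [-1.7 -5.6] Mz moving 0.414 rest 0.416 24.18787498465699
```

I set y about 1 mm off, which adds side load to the reading. I'll re-centre and read the torque again.

Run:
```python
from h import *
xy=np.array([539.4,392.1]); z=169.2;a=25
for i in range(4):
    env.move_l([*xy,z],ori(a),max_speed=10); w=avg(10)
    print("t%.1f a%d xy %s press %.1f F %s Mz rest %.3f"%(env.get_time_s(),a,xy,w[2]+4.9,np.round(w[:2],1),w[5]),flush=True)
    xy+=np.clip(.12*w[:2],-.3,.3)
```

```text
t23.8 a25 xy [539.4 392.1] press 7.3 F [-1.4 -4. ] Mz rest 0.366
t24.2 a25 xy [539.23731299 391.8       ] press 6.8 F [-0.4 -2.9] Mz rest 0.348
t24.6 a25 xy [539.18585823 391.5       ] press 7.0 F [-0.7 -1.9] Mz rest 0.362
t25.0 a25 xy [539.10160268 391.27594653] press 7.0 F [-0.4 -0.9] Mz rest 0.385
```

The nut is at about 0.38–0.45 N m, so I'll release and retreat straight up.

Run:
```python
from h import *
env.let_go(); st("open")
p=env.get_tcp_pos()
env.move_l([p[0],p[1],290],max_speed=120); st("up")
env.move_pose([350,520,330],ori(30)); st("away")
t=env.snapshot("top")["image"]; s=env.snapshot("side")["image"]
cv2.imwrite("pics/t2.png",np.hstack([cv2.resize(t[150:290,130:270],None,fx=2.8,fy=2.8),cv2.resize(s[100:240,110:250],None,fx=2.8,fy=2.8)]))
```

```text
open t25.7 p [539.1 391.3 169.2] F [-0.6  0.2 -1.1] M [-0.04 -0.03  0.02] j7 -0.02 w85.3
up t26.9 p [538.8 391.1 289.1] F [-0.1 -0.4 -0.8] M [ 0.02 -0.    0.01] j7 -0.06 w85.5
away t27.8 p [351.1 519.2 329.7] F [ 1.2 -1.2  0.2] M [-0.02 -0.09  0.01] j7 -0.37 w85.4
```

View pics/t2.png

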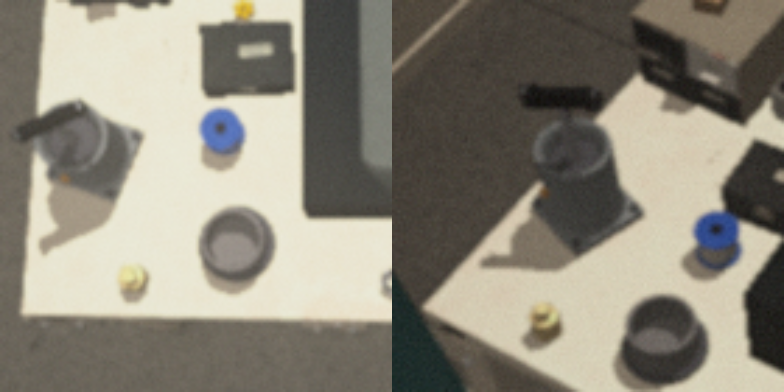

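The tool stands upright in the bore, with the handle at top-crop pixel (50,120) and side-crop pixel (560,97). The reel, weight and stand are undisturbed, and the gripper is clear.

```bash
python3 -c "
from bench import env
print(env.job_done())"
```

```text
the job is handed in; nothing more can be done
None
```

The job is handed in: the socket dropped 12 mm home over the nut, which I turned clockwise onto its seat until the wrist read about 0.37 N m at rest (roughly 0.45 N m while turning), pressing under 10 N; the socket is left standing on it, nothing nearby was disturbed, and it took about 28 s.

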